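# Unbolt the battery locker under the shelf with a hooked rod and put the battery away in it

### The job

Put the black pouch battery away in the bolted battery locker under the shelf. Holding the hooked rod by its blue handle, slide the bolt's yellow tab fully to the right with the hook (no fingers on the bolt), then hook the drawer's red front from behind and draw it fully out. Lay the rod on the bench clear of the locker, lay the battery flat in the drawer, and leave the drawer open and the other things undisturbed.

Things in the scene. Friction and masses are not known exactly. Their poses are not given: they have to be found in the camera images.
- locker: Fixed grey steel locker, 130 (x) x 190 (y) x 65 (z) mm, partly under the back shelf (shelf front edge x = 0.74 m, underside z = 0.25 m). Origin: centre of its underside; x to its back, y to its left, z up. On its top, along local x = 0, the bolt lies in two guides at local y = -55 and +36 mm (8 mm wide, 18 mm high). A red-fronted drawer closes its front (local x = -65 mm).
- bolt_tab (a point): Top centre of the bolt's yellow tab, 26 (x) x 6 (y) mm, top 39 mm above the locker's top, on a 9 mm bar along y whose axis is 9 mm above that top. Axes as locker. With the bolt shut, 23 mm are free between the tab's left face and the left guide, for the hook. The bar's left end locks a keep of the drawer (local y +47 to +65 mm, 18 mm high, with a strap to the front).
- bolt (a joint): Slide of the bolt, m: 0 shut, 0.036 fully drawn to the right (local -y); it frees the drawer from about 0.02. It may start drawn by up to 0.008. Needs about 1 N and stays where it is left.
- drawer_lip (a point): Middle of the top edge of the red drawer front, on its rear face; axes as locker. The front is 190 (y) x 8 mm and rises 16 mm above the locker's top, a lip to be hooked from behind. Behind it the locker's top is bare for 50 mm, but for the strap at local y +47 to +65 mm.
- drawer_in (a point): Point on the drawer's inner floor, 53 mm behind the front's rear face, mid-width; axes as locker; moves with the drawer. Floor 13 mm above the bench; inside 164 mm wide (y), 120 mm long; side walls up to 50 mm above the bench. With the drawer fully out its front 110 mm are open from above.
- drawer (a joint): Slide of the drawer, m: 0 shut, 0.11 fully out towards the robot (local -x). Needs about 1.5 N and stays where it is left.
- rod: Loose hooked rod, 0.11 kg: blue handle 100 (x) x 18 (y) x 46 (z) mm; from its front end a 7 mm steel rod along +x, axis 34 mm above the handle's underside; 180 mm ahead of the handle's middle it bends down into a 7 mm finger ending level with the handle's underside. Origin: centre of the handle's underside; x towards the hook, z up. Stands upright on handle and finger; balances near the origin.
- rod_hook (a point): Lower end of the rod's hook finger, at [180, 0, 0] mm in the rod's frame; axes as the rod.
- battery: Loose black pouch battery, 80 (x) x 42 (y) x 9 mm, 0.04 kg, lying flat; origin at the centre of its underside, x along its length. Its solid part runs from x = -40 to +35 mm and is 8 mm thick.
- bottle: Bystander: white bottle with a red band, 64 mm across, 116 mm high, to the left in front of the locker. Origin of this and the other bystanders: centre of the underside.
- spool: Bystander: blue spool of solder, 52 mm across, 32 mm high, to the right in front of the locker.
- flux_tub: Bystander: tub with a yellow lid, 43 mm across, 24 mm high.
- tape: Bystander: roll of black tape, 66 mm across, 18 mm high.
- cutters: Bystander: side cutters with red handles, 45 (x) x 112 (y) x 11 mm.
- driver: Bystander: small orange screwdriver, 12 (x) x 139 (y) x 12 mm.
Not all that is in view belongs to the job. Of the things shaped like the battery, the black one is meant.

How it is judged:
On the way, in this order (a step that is already met when the one before it is completed fails the run):
1. the bolt is fully drawn to the right (value of joint bolt above 0.029 m), for 0.2 s.
2. the drawer is drawn out (value of joint drawer above 0.09 m), for 0.2 s.
3. the rod lies on the bench and the battery lies in the drawer (x of battery in the frame of drawer_in between -0.045 and 0.05 m and y of battery in the frame of drawer_in between -0.075 and 0.075 m and z of battery in the frame of drawer_in between -0.006 and 0.008 m and (angle between battery's own z axis and vertical below 0.15 rad or angle between battery's own z axis and vertical above 2.99 rad) and height (world z) of rod below 0.03 m), for 0.2 s.
At the end, for the whole second after the job is handed in: Bolt drawn (over 0.029 m), drawer out (over 0.085 m); battery flat within 0.15 rad on the drawer's floor (origin -45 to +50 mm in x, 75 mm in y of drawer_in, -6 to +8 mm in height); rod at rest on the bench (origin and hook below 30 mm), not touching the locker (all of step 3 and value of joint bolt above 0.029 m and value of joint drawer above 0.085 m and height (world z) of rod_hook below 0.03 m and contact force between rod and locker below 0.05 N and linear speed of each of rod, battery below 0.02 m/s).
It fails at once if the fingers touch the bolt (contact force between the fingers and bolt above 0.5 N).
It fails at once if a bystander (bottle, spool, tub, tape, cutters or screwdriver) is moved more than 30 mm (distance of any of flux_tub, bottle, spool, tape, cutters, driver from where it was at the start of the episode above 0.03 m).
It also fails if it takes over 67 s, if anything falls off the work surface, if the arm or the gripper's body presses on something with over 40 N, if the wrist force passes 120 N, or if a joint passes its speed limit or range.

### The arm

A 6-joint arm with a two-finger parallel gripper is mounted at the origin on a cart in front of the work surface, level with it; the furniture and walls round the work are solid. World frame = base frame: x ahead of the robot, y to its left, z up, the work surface at z = 0. Lengths are in m, angles in rad, forces in N, time in s.
With the tool pointing down it reaches from about 0.275 to 1 m from the base axis. Payload 8.4 kg.
Tool frame: the origin (TCP) lies on the centre line of the jaws, within the pads' length; the fingertips stand 17 mm ahead of it and the grasp point (between the pads) lies 2 mm behind it (bot.tcp_to_tips is the z of the fingertips in the tool frame, in m); z points along the fingers, y is the line along which they close (so a half turn about z gives the same grasp; the last joint's range is limited). The gripper opens to 85 mm and grips with 20 to 120 N. Pads are 22 mm wide; open, the fingers measure 114 mm over their backs; the gripper's body (76 mm by 85 mm) begins 54 mm behind the grasp point. The pads swing forward as they close: fully open they stand 13 mm farther back than shut.
Start: joints at [1.33, 0.353, 1.633, -0, 1.155, -0.002], TCP at [0.148, 0.607, 0.248] pointing down, gripper open.
Joint ranges: [-2.63, 2.63], [-0.92, 2.1], [0.06, 2.66], [-1.3, 4.44], [0, 2.69], [-3.02, 3.02]. Speed limits (rad/s): [2.22, 2.22, 2.79, 3.14, 3.14, 3.14].

### API

Orientations are given as a unit quaternion [x, y, z, w].
In Python, from workcell import bot, hand, kinematics, get_obs, vision, hand_in gives the robot as it stands. The module is installed in compiled form; this text tells all that it offers. Calls block until the motion is done:
- bot.reach(position, orientation): joint-space move of the TCP to a pose.
- bot.servo_line(position, ori=None, velocity=0.15): straight line of the TCP; ori=None keeps the orientation; velocity is the mean speed in m/s.
- bot.goto_joints(angles): joint-space move.
- hand.move_gripper(opening, strength=None): finger opening in m; strength is the grip in N (None keeps the last); returns when the fingers have stopped.
- bot.dwell(seconds).
- kinematics.solve_ik(position, orientation): joint angles nearest the present ones, or None.
- get_obs(): the state.
- vision.read_camera(name): name is "scene" or "top"; returns a dict with "frame" (400x640x3 uint8, red, green, blue), "intrinsics" (3x3 intrinsics, pixels), "view" (4x4, takes a point from world to camera coordinates). Camera axes: x right, y down, z forward; pixel columns grow to the right and rows downward; lengths in m; the calibration is good to about 2 mm. A picture is of the moment at which its call begins. There is no depth.
A pose or a line that the arm cannot do raises bot.IKError and nothing moves.
- hand_in(): hands the job in; it is judged then, once.
The state is a dict: "time_s": time; "joint_pos": joint angles; "joint_vel": joint speeds; "joint_efforts": joint torques, N m; "position": TCP position; "orientation": TCP orientation; "wrist_force": force on the tool from outside, world axes, zero at the start; "ft_torque": the same for the moment, N m; "gripper_width": finger opening in m; "grip_force": force on a finger pad.
Only numpy, scipy, OpenCV 4.12 (cv2) and the standard library are available. Lean on these libraries where they do the work, as an engineer would, in place of code of your own. Each camera call takes 0.05 s, during which the arm holds its last target. There are 200 camera calls.

## Working session

There is one attempt and no reset: what is moved stays moved. The work goes in short steps, each a Python script; the robot and the scene stay as the last script left them, time stands still between calls to the robot, and variables do not carry over. Pictures are saved under pics/ and viewed, at most 10 in all, crops included, and the job is handed in when it is done.

```bash
mkdir -p pics
python3 - <<'E'
from workcell import *
import cv2,numpy as np
for n in("scene","top"):
    r=vision.read_camera(n); cv2.imwrite(f"pics/{n}0.png",r["frame"][:,:,::-1]); np.savez(f"{n}.npz",**r)
    print(n,r["intrinsics"].tolist(),np.round(r["view"],4).tolist())
o=get_obs();print(o["time_s"],o["orientation"],o["gripper_width"],bot.tcp_to_tips)
E
```

```text
scene [[465.18777157840805, 0.0, 330.15044741198096], [0.0, 465.18777157840805, 192.20993662398158], [0.0, 0.0, 1.0]] [[0.8567, -0.5156, 0.0144, -0.4557], [-0.3819, -0.6528, -0.6543, 0.3159], [0.3468, 0.555, -0.7561, 1.0783], [0.0, 0.0, 0.0, 1.0]]
top [[422.52996424236585, 0.0, 322.65242796233275], [0.0, 422.52996424236585, 199.68719213805508], [0.0, 0.0, 1.0]] [[0.0256, -0.9997, 0.003, 0.0335], [-0.9911, -0.0257, -0.1306, 0.5669], [0.1306, 0.0004, -0.9914, 1.0547], [0.0, 0.0, 0.0, 1.0]]
0.1 [ 1.19115195e-01  9.92880265e-01 -5.88366787e-04 -5.71865447e-05] 0.08518925013283209 0.017
```

View pics/scene0.png

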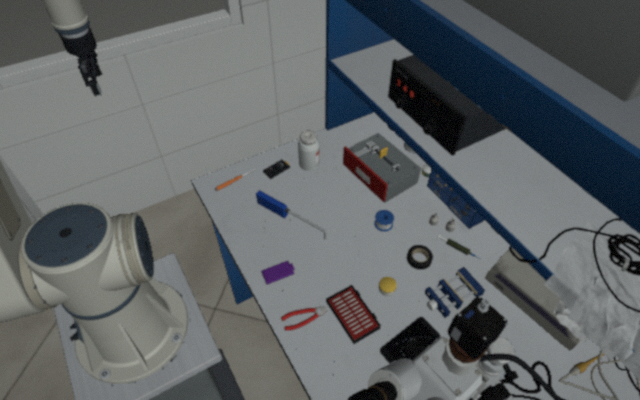

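View pics/top0.png

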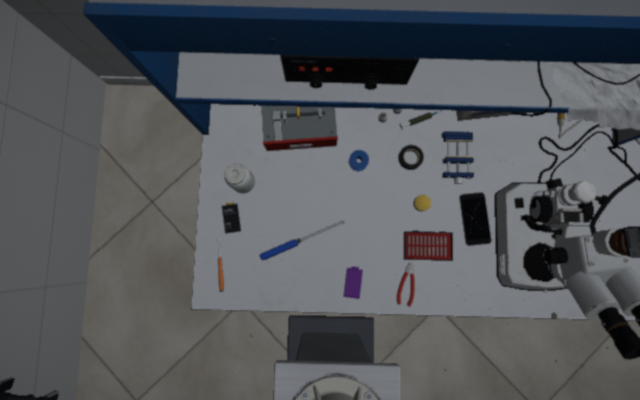

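The scene view has the locker at about (382,165), the rod's handle at (272,203) with its hook at (324,235), and the bottle at (308,150). Three things could be taken for the battery in the top view: a black pouch with a yellow end at (231,218), a purple pouch at (353,282), and a larger black slab at (475,218). I choose the one at (231,218) and will check it in an enlarged crop.

Run:
```python
import cv2,numpy as np
t=np.load("top.npz")["frame"][:,:,::-1]
def c(im,x,y,w,h,s): 
    m=cv2.resize(im[y:y+h,x:x+w],None,fx=s,fy=s,interpolation=cv2.INTER_CUBIC)
    for i in range(0,w,10): cv2.putText(m,str(x+i),(i*s,8),0,.3,(0,255,255),1) if i%20==0 else 0; cv2.line(m,(i*s,10),(i*s,14),(0,255,255),1)
    for j in range(0,h,10): cv2.putText(m,str(y+j),(0,j*s+4),0,.3,(0,255,0),1)
    return m
a=c(t,255,98,100,60,8)     # locker 800x480
b=c(t,200,190,160,75,5)    # 800x375
cv2.imwrite("pics/c1.png",a);cv2.imwrite("pics/c2.png",b)
```

```text
(no output)
```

View pics/c1.png

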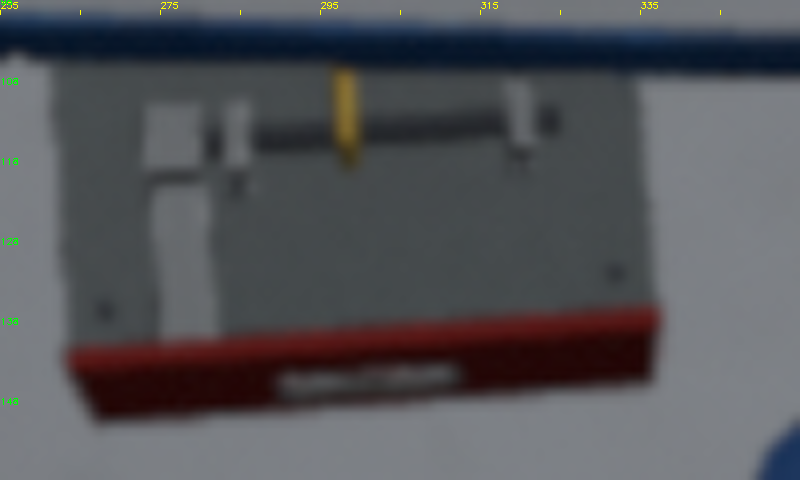

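View pics/c2.png

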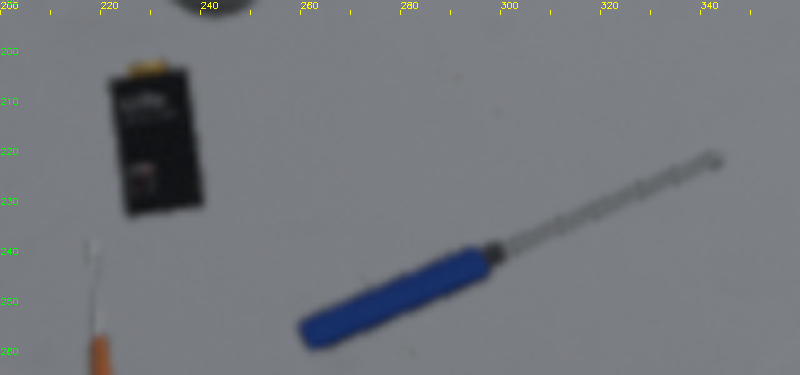

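The crop confirms the choice: the black pouch has a gold tab at top (229,203) and corners at about (221.6,206), (237.4,203.6), (241,231) and (225,233). The rod's handle runs from (262,257) to (296.6,242) and the bend is at (343,222). The tab top is at about x=298 and the lip's rear edge runs from (263.5,141.8) to (337.5,136.8).

```bash
cat > h.py <<'E'
import numpy as np,cv2
from scipy.spatial.transform import Rotation as R
cams={n:np.load(n+".npz") for n in("top","scene")}
def ray(n,u,v,z):
    c=cams[n];V=c["view"];d=V[:3,:3].T@np.linalg.inv(c["intrinsics"])@[u,v,1];o=-V[:3,:3].T@V[:3,3]
    return o+d*(z-o[2])/d[2]
def proj(n,P):
    c=cams[n];p=np.asarray(P)@c["view"][:3,:3].T+c["view"][:3,3];q=p@c["intrinsics"].T;return q[:,:2]/q[:,2:]
def loc(pose,P):
    x,y,a=pose;P=np.atleast_2d(P).astype(float);c,s=np.cos(a),np.sin(a)
    return np.c_[x+c*P[:,0]-s*P[:,1],y+s*P[:,0]+c*P[:,1],P[:,2]]
def down(a): # tool down, tool y axis at angle a in xy
    ya=np.array([np.cos(a),np.sin(a),0]);z=np.array([0,0,-1.]);x=np.cross(ya,z)
    return R.from_matrix(np.c_[x,ya,z]).as_quat()
E
python3 - <<'E'
from h import *
from scipy.optimize import least_squares
f=lambda x,y,s,x0,y0:(x0+x/s-.5+.5/s,y0+y/s-.5+.5/s)
A=lambda x,y,z:ray("top",*f(x,y,8,255,98),z)
B=lambda x,y,z:ray("top",*f(x,y,5,200,190),z)
o=[-65,95,81];
pts=[((68,350),(-.065,.095,.081)),((658,308),(-.065,-.095,.081)),((68,368),(-.073,.095,.081)),((658,327),(-.073,-.095,.081)),((205,130),None)]
L=[(A(*p,q[2]),q) for p,q in pts if q]
for w,q in L: print(w.round(4),q)
r=least_squares(lambda x:np.concatenate([(loc(x,q)[0]-w)[:2] for w,q in L]),[.7,.2,0]);pl=r.x
print("locker",pl,"res",r.fun.round(4))
print("tab front-left/right top", A(335,140,.104),A(356,140,.104))
def inv(p,P): c,s=np.cos(p[2]),np.sin(p[2]);d=P[:2]-p[:2];return np.array([c*d[0]+s*d[1],-s*d[0]+c*d[1]])
for q in((333,120),(357,120)):print("tab local y",inv(pl,A(*q,.104)))
print("guide fr",inv(pl,A(238,165,.083)),inv(pl,A(522,148,.083)))
c=[B(*p,.008) for p in((108,80),(187,68),(205,205),(126,215))]
print("bat",np.mean(c,0),[np.linalg.norm(c[i]-c[i-1]).round(4) for i in range(4)],np.arctan2(*((c[0]+c[1]-c[2]-c[3])[1::-1])))
h1=B(483,262,.046);h0=B(308,333,.046);k=B(714,160,.034)
print("rod",h0,h1,k,np.linalg.norm(h1-h0),np.linalg.norm(k-(h0+h1)/2),np.arctan2(*(k-h0)[1::-1]))
for q in((231+9,165+12),):print("bottle",ray("top",238,172,.116))
print("spool",ray("top",359,160,.032),"cam",ray("top",300,200,1.05))
# scene crop
s=cams["scene"]["frame"][:,:,::-1]
def c(im,x,y,w,h,s): 
    m=cv2.resize(im[y:y+h,x:x+w],None,fx=s,fy=s,interpolation=cv2.INTER_CUBIC)
    for i in range(0,w,10): cv2.putText(m,str(x+i),(i*s,8),0,.3,(0,255,255),1)
    for j in range(0,h,10): cv2.putText(m,str(y+j),(0,j*s+4),0,.3,(0,255,0),1)
    return m
m=c(s,250,125,175,120,4); cv2.imwrite("pics/s1.png",m)
E
```

```text
[0.7047 0.2022 0.081 ] (-0.065, 0.095, 0.081)
[0.7232 0.0164 0.081 ] (-0.065, -0.095, 0.081)
[0.6989 0.202  0.081 ] (-0.073, 0.095, 0.081)
[0.7171 0.0163 0.081 ] (-0.073, -0.095, 0.081)
locker [0.77962497 0.11598723 0.09852107] res [ 0.0009  0.0019  0.001  -0.0013 -0.0012  0.0014 -0.0007 -0.002 ]
tab front-left/right top [0.76772389 0.11871073 0.104     ] [0.76789756 0.11217902 0.104     ]
tab local y [-0.00509126  0.00408389]
tab local y [-0.00562828 -0.00337022]
guide fr [-0.01033025  0.03586699] [-0.01123607 -0.05440971]
bat [0.51481925 0.28869834 0.008     ] [np.float64(0.0723), np.float64(0.0421), np.float64(0.0734), np.float64(0.0416)] 0.18442858723180972
rod [0.41716822 0.19903739 0.046     ] [0.45499598 0.11217457 0.046     ] [ 0.51065319 -0.00420923  0.034     ] 0.0947422244398502 0.17676467472766533 -1.1396920219281683
bottle [0.61752471 0.2541319  0.116     ]
spool [ 0.6741769  -0.04478587  0.032     ] cam [0.43222548 0.05140643 1.05      ]
```

View pics/s1.png

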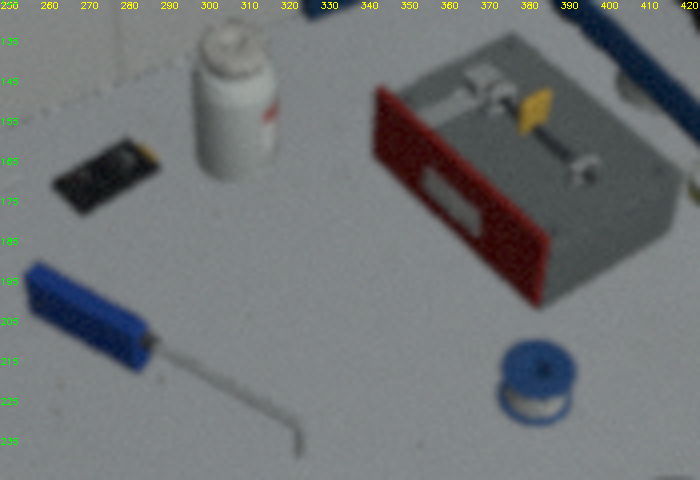

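The scene crop shows the bolt's tab at about (384,152), the drawer front's top corners at (344,146) and (387,184), the hook tip at (324.7,238.7), and the battery with its gold end at (287,163). I'll fit the locker and rod poses in both cameras.

Run:
```python
from h import *
from scipy.optimize import least_squares
F=lambda s,x0,y0:(lambda x,y:(x0+x/s-.5+.5/s,y0+y/s-.5+.5/s))
A=F(8,255,98);B=F(5,200,190);S=F(4,250,125)
def fit(obs,x0,nm):
    r=least_squares(lambda p:np.concatenate([proj(c,loc(p,q))[0]-np.array(uv) for c,uv,q in obs]),x0,loss="soft_l1")
    print(nm,r.x.round(4),"px res",np.concatenate([proj(c,loc(r.x,q))[0]-np.array(uv) for c,uv,q in obs]).reshape(-1,2).round(1).tolist());return r.x
l=fit([("top",A(68,350),(-.065,.095,.081)),("top",A(658,308),(-.065,-.095,.081)),("top",A(68,368),(-.073,.095,.081)),("top",A(658,327),(-.073,-.095,.081)),
 ("top",A(238,130),(0,.036,.083)),("top",A(521,112),(0,-.055,.083)),
 ("scene",S(378,86),(-.073,.095,.081)),("scene",S(546,238),(-.073,-.095,.081)),("scene",S(682,172),(.065,-.095,.065)),("scene",S(515,35),(.065,.095,.065))],[.78,.116,.1],"locker")
r=fit([("top",B(714,160),(.18,0,.036)),("top",B(483,262),(.05,0,.046)),("top",B(306,335),(-.05,0,.046)),("scene",S(299,456),(.18,0,0)),("scene",S(297,428),(.18,0,.036)),
 ("scene",S(38,263),(-.05,.009,.046)),("scene",S(138,370),(.05,-.009,0))],[.436,.155,-1.14],"rod")
b=fit([("top",B(*p),q) for p,q in(((108,80),(.035,.021,.008)),((187,68),(.035,-.021,.008)),((205,205),(-.04,-.021,.008)),((126,215),(-.04,.021,.008)))]
 +[("scene",S(52,184),(-.04,.021,.006)),("scene",S(84,215),(-.04,-.021,0.004))],[.51,.288,.18],"bat")
for yb in(-.004,0.,.004): print("tab y",yb,proj("top",loc(l,[[-.013,yb,.104]])), proj("scene",loc(l,[[0,yb,.104]])))
print("meas tab top",A(346,148),"scene",S(537,97))
np.savez("poses.npz",l=l,r=r,b=b)
```

```text
locker [0.78   0.1158 0.0982] px res [[-0.7, -0.5], [0.6, -0.5], [-0.5, 0.3], [0.9, 0.2], [-0.2, 0.3], [0.1, 0.1], [-0.8, -0.1], [-0.4, 0.8], [1.2, 0.0], [0.0, -1.6]]
rod [ 0.4351  0.1573 -1.1422] px res [[0.9, 0.2], [0.1, -0.4], [-1.2, 0.7], [0.0, 0.2], [0.6, -0.7], [-0.1, -1.9], [0.0, 1.8]]
bat [0.5174 0.289  0.1842] px res [[0.1, -0.4], [-0.0, -0.5], [0.2, 0.1], [0.1, 0.6], [-0.4, -0.4], [0.1, 0.1]]
tab y -0.004 [[299.73054244 115.23479407]] [[384.896035   149.21939404]]
tab y 0.0 [[298.12686762 115.34572208]] [[383.97837989 148.43254728]]
tab y 0.004 [[296.52304163 115.45666055]] [[383.06357211 147.64814199]]
meas tab top (297.8125, 116.0625) scene (383.875, 148.875)
```

Residuals are about 2 px or less. The tab is at local y≈0, so the bolt starts about 6 mm drawn. Next I grasp the rod.

Run:
```python
from h import *
from workcell import *
P=np.load("poses.npz");x,y,a=P["r"];q=down(a+np.pi/2)
# feasibility of later poses
l=P["l"];ql=down(l[2]+np.pi/2)
for nm,p in(("tab",(-.18,.017,.15)),("tabend",(-.18,-.03,.113)),("lip",(-.23,0,.095)),("pull",(-.36,0,.095)),("bat",(-.127,-.02,.03))):
    j=kinematics.solve_ik(loc(l,p)[0],ql);print(nm,loc(l,p)[0].round(3),None if j is None else np.round(j,2))
hand.move_gripper(.05,90)
bot.reach([x,y,.12],q)
bot.servo_line([x,y,.027],velocity=.15)
hand.move_gripper(0,90)
o=get_obs();print(o["time_s"],o["position"],o["gripper_width"],o["grip_force"],o["wrist_force"])
bot.servo_line([x,y,.15],velocity=.15)
o=get_obs();print(o["time_s"],o["position"],o["gripper_width"],o["wrist_force"],o["ft_torque"],o["joint_pos"])
```

```text
tab [0.599 0.115 0.15 ] [ 0.19  0.44  1.75 -0.    0.96 -1.48]
tabend [0.604 0.068 0.113] [ 0.11  0.48  1.78 -0.    0.88 -1.56]
lip [0.551 0.093 0.095] [ 0.16  0.45  1.9  -0.    0.8  -1.5 ]
pull [0.422 0.08  0.095] [ 0.19  0.29  2.17 -0.    0.69 -1.48]
bat [0.656 0.083 0.03 ] [ 0.12  0.66  1.68 -0.    0.8  -1.54]
3.6833 [0.43586487 0.15759839 0.02801218] 0.017057765843918816 88.11412453651428 [-1.17261489  0.09427493  6.13937694]
4.65 [0.43454061 0.15711706 0.14936886] 0.016364767427042976 [-0.89071449  0.04165612 -1.89647703] [0.01904055 0.03506818 0.0060615 ] [ 3.43699673e-01  2.33242522e-01  2.06277509e+00 -1.39559362e-06
  8.46631570e-01 -8.48843058e-02]
```

```bash
cat >> h.py <<'E'
def snap(pic,x,y,w,h,s,n="scene",marks=()):
    from workcell import vision
    im=vision.read_camera(n)["frame"][:,:,::-1]
    m=cv2.resize(im[y:y+h,x:x+w],None,fx=s,fy=s,interpolation=cv2.INTER_CUBIC)
    for i in range(0,w,10): cv2.putText(m,str(x+i),(i*s,8),0,.3,(0,255,255),1)
    for j in range(0,h,10): cv2.putText(m,str(y+j),(0,j*s+4),0,.3,(0,255,0),1)
    for u,v in marks: cv2.drawMarker(m,(int((u-x+.5)*s),int((v-y+.5)*s)),(255,0,255),0,10,1)
    cv2.imwrite("pics/"+pic,m)
E
python3 - <<'E'
from h import *
from workcell import *
P=np.load("poses.npz");l=P["l"];ql=down(l[2]+np.pi/2)
bot.reach(loc(l,(-.18,.0175,.15))[0],ql)
o=get_obs();print(o["time_s"],o["position"],o["wrist_force"])
T=o["position"];ax=np.array([np.cos(l[2]),np.sin(l[2]),0])
tip=T+.18*ax-[0,0,.028]
snap("t1.png",310,90,120,100,6,"scene",proj("scene",[tip,tip+[0,0,.034]]))
print(proj("scene",[tip,tip+[0,0,.034]]))
E
```

```text
5.9083 [0.59846704 0.11556977 0.14926796] [-0.68935944  0.02057233 -1.66913999]
[[380.35734967 140.6849066 ]
 [381.52149761 131.73665373]]
```

View pics/t1.png

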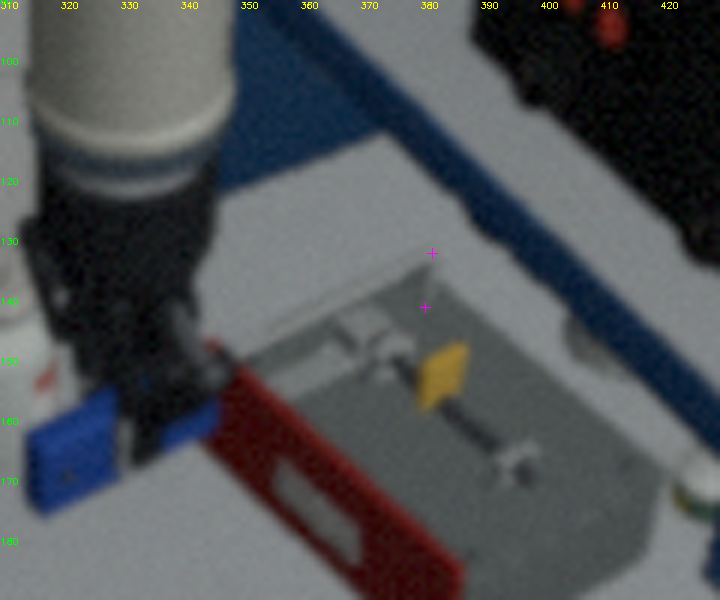

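The rod shows as a line from (352,149) to a bend near (381,134), and its finger hangs just left of and above the tab at (382,153). That is within about 2 px of prediction. I'll lower it and push.

Run:
```python
from h import *
from workcell import *
P=np.load("poses.npz");l=P["l"]
f0=get_obs()["wrist_force"]
g=lambda y,z,v:bot.servo_line(loc(l,(-.18,y,z))[0],velocity=v)
g(.0175,.119,.08)
print("down",(get_obs()["wrist_force"]-f0).round(2))
for y in(0,-.012,-.018,-.021,-.024,-.026):
    g(y,.119,.04);o=get_obs();print(y,(o["wrist_force"]-f0).round(2),o["ft_torque"].round(3))
print(o["time_s"],o["position"])
T=o["position"];tip=T+.18*np.array([np.cos(l[2]),np.sin(l[2]),0])-[0,0,.029]
snap("t2.png",340,110,90,80,8,"scene",np.r_[proj("scene",[tip]),proj("scene",loc(l,[[0,-.030,.104]]))])
```

```text
down [ 0.61 -0.29 -0.42]
0 [ 0.38  0.13 -0.06] [ 0.01  -0.041  0.021]
-0.012 [-0.31  0.41 -0.17] [ 0.014  0.077 -0.069]
-0.018 [ 0.05  0.33 -0.66] [0.035 0.007 0.056]
-0.021 [ 0.51  1.32 -0.04] [ 0.072 -0.012  0.029]
-0.024 [ 0.38  0.89 -0.81] [0.052 0.013 0.09 ]
-0.026 [ 0.3   3.49 -0.36] [0.655 0.15  0.695]
8.575 [0.60342946 0.07250029 0.11900065]
```

View pics/t2.png

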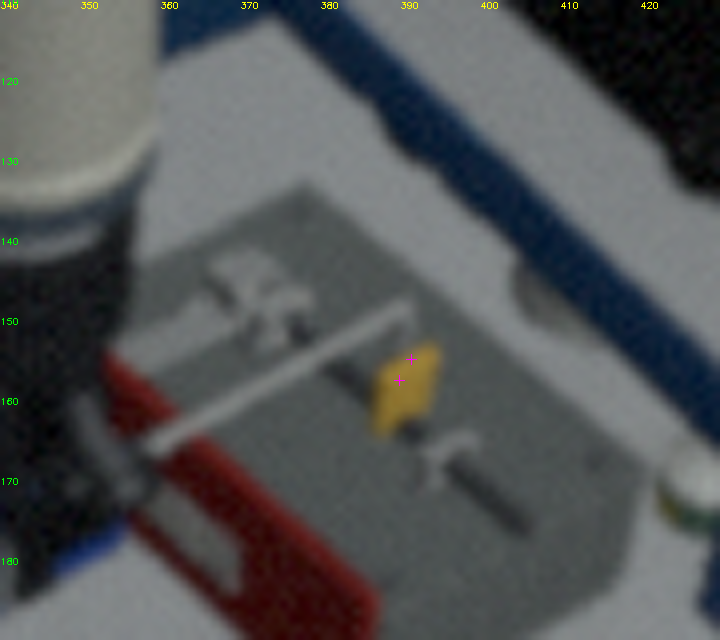

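The push met the end stop, with 3.5 N and a torque rise, and the tab now stands near the right guide at (390,157). The left end of the bar is clear of the keep. Next is the drawer.

Run:
```python
from h import *
from workcell import *
P=np.load("poses.npz");l=P["l"]
g=lambda x,y,z,v:bot.servo_line(loc(l,(x-.18,y,z))[0],velocity=v)
g(0,-.012,.119,.06); g(0,-.010,.135,.1); g(-.045,0,.135,.12)
f0=get_obs()["wrist_force"]
g(-.045,0,.105,.08);print("z.105",(get_obs()["wrist_force"]-f0).round(2))
g(-.045,0,.0985,.04);print("z.0985",(get_obs()["wrist_force"]-f0).round(2))
for x in(-.058,-.066,-.09,-.13,-.160,-.166,-.169,-.171,-.173):
    g(x,0,.0985,.06);o=get_obs();f=o["wrist_force"]-f0;print(x,f.round(2),o["ft_torque"].round(2))
    if x<-.165 and f[0]>5: break
print(o["time_s"],o["position"])
snap("t3.png",230,90,200,140,4,"scene",proj("scene",loc(l,[[-.183,.095,.081],[-.183,-.095,.081]])))
```

```text
z.105 [-1.14  0.21  0.76]
z.0985 [-1.77  0.69 -0.21]
-0.058 [ 0.07 -0.32 -0.62] [-0.03 -0.03 -0.02]
-0.066 [-0.65  0.26 -0.23] [-0.04  0.04 -0.02]
-0.09 [-0.51 -0.2   0.36] [-0.03 -0.    0.  ]
-0.13 [-1.1   0.23 -0.04] [-0.01  0.03 -0.  ]
-0.16 [-0.57 -0.49 -0.6 ] [-0.04  0.06 -0.01]
-0.166 [-0.26 -0.2  -0.11] [-0.04 -0.02  0.01]
-0.169 [-0.81 -0.46 -0.09] [-0.03  0.   -0.01]
-0.171 [-1.42  0.19  0.39] [0.05 0.01 0.01]
-0.173 [ 2.02  0.3  -1.34] [ 0.01 -0.25 -0.03]
14.35 [0.42903944 0.08120983 0.09859599]
```

View pics/t3.png

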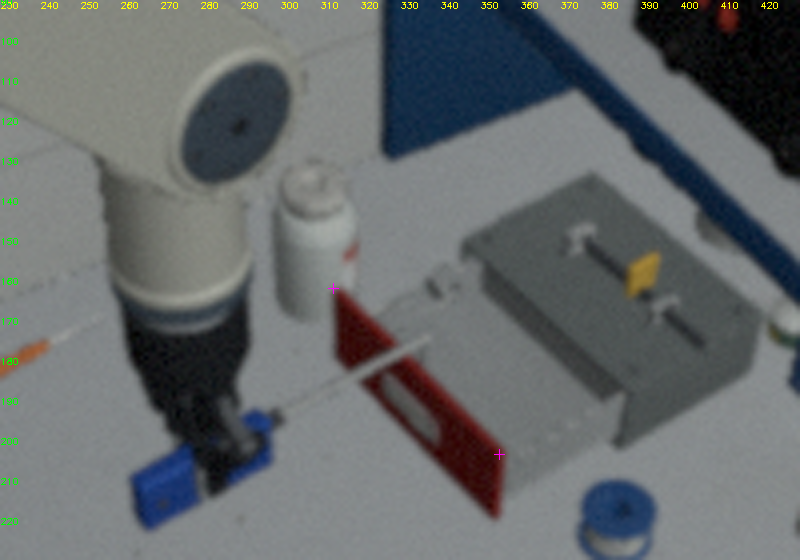

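The drawer's front has reached its end, with its top corners on the predicted fully-out marks at (311,162) and (352,203). The bolt is still drawn, and the keep and its strap moved with the drawer. Next I put the rod back where it stood.

Run:
```python
from h import *
from workcell import *
P=np.load("poses.npz");l=P["l"];x,y,a=P["r"];q=down(a+np.pi/2)
g=lambda x,y,z,v:bot.servo_line(loc(l,(x-.18,y,z))[0],velocity=v)
g(-.158,0,.0985,.06); g(-.158,0,.15,.12)
bot.reach([x,y,.15],q)
f0=get_obs()["wrist_force"]
bot.servo_line([x,y,.036],velocity=.15)
for z in(.032,.030,.0285,.027):
    bot.servo_line([x,y,z],velocity=.04);o=get_obs();f=o["wrist_force"]-f0;print(z,f.round(2),o["position"].round(4))
    if f[2]>3: break
hand.move_gripper(.045); bot.dwell(.2)
bot.servo_line([x,y,.14],velocity=.2)
# to battery
xb,yb,ab=P["b"];qb=down(ab+np.pi/2)
hand.move_gripper(.062,25)
bot.reach([xb,yb,.14],qb)
o=get_obs();print(o["time_s"],o["position"],o["gripper_width"],bot.tcp_to_tips)
snap("t4.png",220,110,200,140,4,"scene",proj("scene",[[xb,yb,.004]]))
```

```text
0.032 [ 0.54  0.76 -0.65] [0.4354 0.1574 0.0324]
0.03 [0.38 0.72 0.48] [0.4351 0.1573 0.03  ]
0.0285 [-0.26  1.26 -0.82] [0.435  0.1573 0.0284]
0.027 [-4.14 -1.82 19.67] [0.4352 0.1574 0.028 ]
21.2333 [0.51695085 0.28853245 0.13970022] 0.06191665501607932 0.017
```

View pics/t4.png

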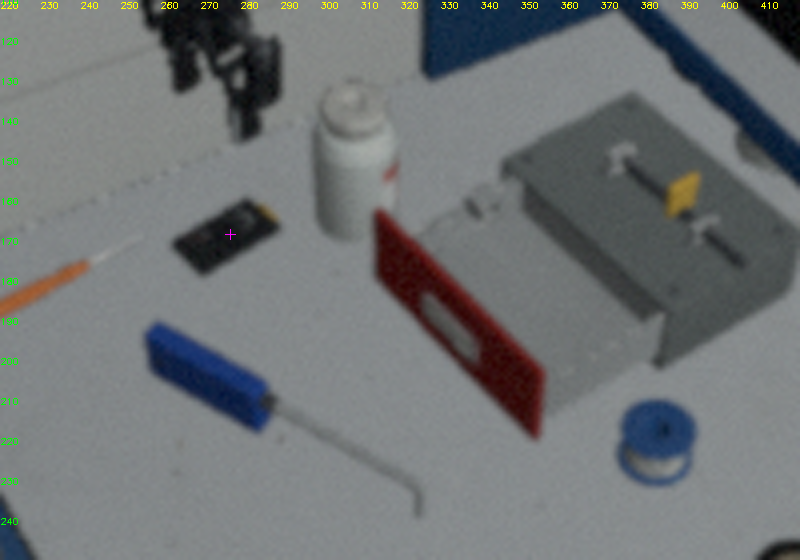

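The rod stands on the bench as before, with its handle at (271,207) and hook at (324,238), clear of the locker. The battery mark at (275,168) falls on the pouch. Now I pick it up.

Run:
```python
from h import *
from workcell import *
P=np.load("poses.npz");l=P["l"];xb,yb,ab=P["b"]
xb-=.0025*np.cos(ab);yb-=.0025*np.sin(ab)
f0=get_obs()["wrist_force"]
bot.servo_line([xb,yb,.03],velocity=.15)
for z in(.02,.0165): bot.servo_line([xb,yb,z],velocity=.05);print(z,(get_obs()["wrist_force"]-f0).round(2))
hand.move_gripper(0.03,25)
o=get_obs();print("closed",o["gripper_width"],o["grip_force"],(o["wrist_force"]-f0).round(2),o["position"])
bot.servo_line([xb,yb,.15],velocity=.15)
bot.dwell(.2);o=get_obs();print(o["time_s"],o["gripper_width"],o["grip_force"],(o["wrist_force"]-f0).round(2))
```

```text
0.02 [0.12 0.74 0.47]
0.0165 [-0.25  0.37 -0.3 ]
closed 0.04114533398758728 25.617884695529938 [-0.61  0.34  2.64] [0.51496412 0.28858375 0.0167146 ]
24.325 0.041040935404350894 25.36305159330368 [ 0.12  0.48 -0.08]
```

Run:
```python
from h import *
from workcell import *
P=np.load("poses.npz");l=P["l"];ql=down(l[2]+np.pi/2)
c=(-.129,-.020)
bot.reach([.50,.12,.17],ql)
T=lambda z:loc(l,(*c,z))[0]
bot.reach(T(.15),ql)
f0=get_obs()["wrist_force"];print("width",get_obs()["gripper_width"])
bot.servo_line(T(.06),velocity=.12)
for z in(.04,.034,.031):
    bot.servo_line(T(z),velocity=.05);f=get_obs()["wrist_force"]-f0;print(z,f.round(2))
    if f[2]>4: break
hand.move_gripper(.058); bot.dwell(.2)
o=get_obs();print(o["time_s"],o["position"],o["gripper_width"],(o["wrist_force"]-f0).round(2))
bot.servo_line(T(.15),velocity=.12)
bot.reach([.40,.0,.25],ql)
print(get_obs()["time_s"])
snap("t5.png",220,110,200,140,4,"scene",proj("scene",loc(l,[[-.1265,-.02,.017]])))
```

```text
width 0.04136746254565394
0.04 [ 0.84  0.22 -0.24]
0.034 [-0.51  0.23  0.53]
0.031 [ 1.07  0.23 -0.15]
28.2 [0.65366113 0.08321576 0.03108635] 0.05776624024242726 [-0.34  0.07  0.53]
30.4417
```

View pics/t5.png

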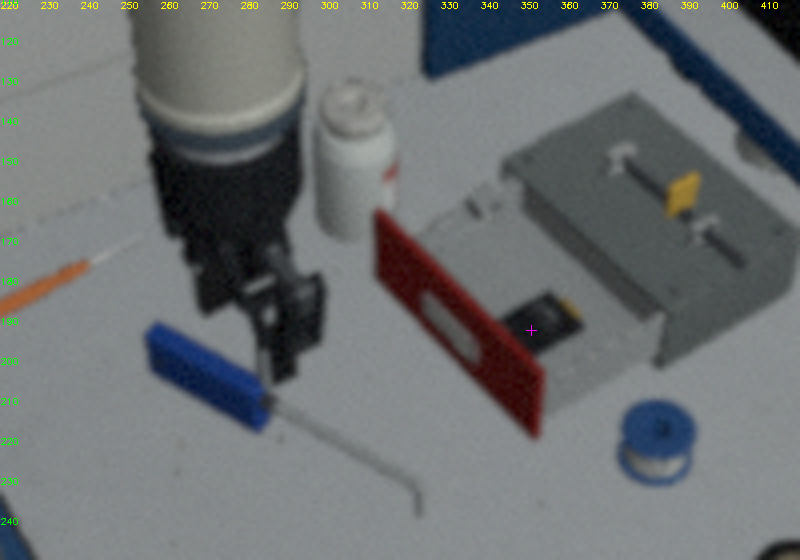

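The battery lies flat in the open drawer, around the mark at (350,192). The rod is on the bench, the bolt is drawn, the drawer is out, and the bottle and spool are unmoved.

```bash
python3 -c "
from workcell import *
print(hand_in())"
```

```text
the job is handed in; nothing more can be done
None
```

I handed the job in at about 30 s of the 67 s limit: the bolt is fully drawn, the drawer is fully out with the black battery flat in it, and the rod is back on the bench clear of the locker; the hand-in gave no verdict, so this rests on the last camera picture.

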